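Sort stop blocks by the grip of their soles

ROBOT

A 7-joint arm with a two-finger parallel gripper is mounted at the origin on a cart in front of the work surface, level with it; the furniture and walls round the work are solid. World frame = base frame: x ahead of the robot, y to its left, z up, the work surface at z = 0. Lengths are in m, angles in rad, forces in N, time in s.
With the tool pointing down it reaches from about 0.425 to 0.925 m from the base axis. Payload 6.8 kg.
Tool frame: the origin (TCP) lies midway between the tips of the shut fingers; the grasp point (between the pads) lies 19 mm behind it; z points along the fingers, y is the line along which they close (so a half turn about z gives the same grasp; the last joint's range is limited). The gripper opens to 85 mm and grips with 20 to 120 N. Pads are 22 mm wide; open, the fingers measure 114 mm over their backs; the gripper's body (76 mm by 85 mm) begins 54 mm behind the grasp point. The pads swing forward as they close: fully open they stand 13 mm farther back than shut.
Start: joints at [1.191, 0.477, 0.022, 1.555, -0.011, 1.109, -0.083], TCP at [0.181, -0.65, 0.231] pointing down, gripper open.
Joint ranges: [-2.96, 2.96], [-0.34, 2.1], [-1.41, 1.46], [0.24, 2.44], [-1.37, 4.51], [0.17, 1.92], [-2.96, 2.96]. Speed limits (rad/s): [2.39, 2.39, 3.14, 3.14, 3.14, 3.14, 3.14].

INTERFACE

Orientations are given as a rotation vector (axis times angle).
In Python, from bench import get_obs, grab_frame, camera_params, r gives the robot as it stands.
- The arm moves only by the shell command python3 -m jog 'ROWS' [FORCE]. ROWS is JSON, a list of rows, each an object of numbers: "rx", "ry", "rz": the turn, a rotation vector about the world's x, y, z scaled (see below); "x", "y", "z": the shift along the world's x, y, z scaled (see below); "jaw": the opening, from -1 (shut) to 1 (fully open). In form: [{"rx": .., "ry": .., "rz": .., "x": .., "y": .., "z": .., "jaw": ..}, ...]. A call has 1 to 8 rows; each row shifts and turns the commanded pose from where the row before left it; what a row does not reach is not made up. The controller multiplies each number of a shift by 60 mm and each number of a turn by 10 degrees. A row lasts 1/8 s, in which the tool goes at most 62.5 mm and 10.7 degrees, less where a joint would pass 70% of its speed; a pose out of reach is approached as far as the arm can. A call with a number of a shift or a turn outside -1 to 1 is refused whole. A call with a gripper value outside its range is refused whole. The fingers move at their own pace and stop on an object; FORCE is the grip in N (left out, the last holds). Time passes only in rows, so rows that do not move let the fingers close. It gives the time, the measured TCP pose, the force, the opening and the grip force at its end, in the units of the state.
- get_obs(): the state, without advancing time (a new reading comes with each control period).
- grab_frame(name): name is "scene" or "top" or "wrist"; returns the picture (420x560x3 uint8, red, green, blue); there is no depth.
- camera_params(name): a dict with "fx", "fy", "cx", "cy" (pixels), "k1" (the pictures are not rectified: a ray, as slopes to the right and down, at radius r is drawn at 1 + k1 r^2 times it, then the intrinsics apply), "R" (3x3) and "t" (3): a world point X has camera coordinates R X + t. Camera axes: x right, y down, z forward; pixel columns grow to the right and rows downward; lengths in m; the calibration is good to about 2 mm. A picture is of the moment at which its call begins: read the wrist's pose just before it. camera_params takes no time and is no camera call; for the wrist camera it gives the pose at the moment of the call.
- r.hand_in(): hands the job in; it is judged then, once.
The state is a dict: "clock": time; "joints": joint angles; "qvel": joint speeds; "tau": joint torques, N m; "tcp_pos": TCP position; "orientation": TCP orientation; "contact_force": force on the tool from outside, world axes, zero at the start; "moment": the same for the moment, N m; "grip_width": finger opening in m; "gripper_force": force on a finger pad.
Only numpy, scipy, OpenCV 4.12 (cv2) and the standard library are available. Lean on these libraries where they do the work, as an engineer would, in place of code of your own. Each camera call takes 0.05 s, during which the arm holds its last target. There are 200 camera calls.

TASK

Three look-alike rubber-soled stop blocks stand on the dark slab: drag each one a good 5 cm along the slab without bearing down hard on it (the slab is brittle) and feel how strongly it holds, before any is taken off. Then lay the one that grips best across the middle of the steep sloping rest and the middling one across the middle of the low sloping rest, so that they stay there by themselves, and leave the slickest lying on the slab. No block may slip down a slope, and the brass scrap and the carton stay where they are.

Things in the scene. Friction and masses are not known exactly. Their poses are not given: they have to be found in the camera images.
- slab: dark square-edged ceramic slab fixed on the bench, 285 (x) x 309 (y) x 10 mm; origin: centre of its underside, z up, its top is 10 mm above the origin; keep contact of each block with it under 40 N
- block_a: one of three identical-looking steel-cored hardwood stop blocks, 38 x 89 x 28 mm high (the lowest 3 mm is a black rubber sole, 1.5 mm inset all round), about 0.85 kg (up to 10 % more or less, which says nothing about the sole). Origin: centre of the underside; x across the 38 mm width (grip it across these sides), y along the 89 mm length, z up
- block_b: as block_a, another of the three. They stand on the slab side by side about 100 mm apart along the slab's y, each with its length roughly along the slab's x, with room to pull it some 60 mm towards the robot (-x) by shut fingertips set behind its far end, or gripped
- block_c: as block_a, another of the three. The soles' friction coefficients are near 0.1, 0.42 and 1.0; which block (a, b or c) has which can only be felt by dragging: under its own weight a block drags with roughly 0.8, 3.5 or 8 N (while it moves; at rest the pull slackens; a fingertip that rubs up or down its face changes its load). Bearing down adds in proportion, and a grippy block held rigidly can bite
- steep_rest: the steeper of two fixed wooden sloping rests on the bench to the right of the slab: a 130 mm wide plywood tread, 120 mm long up the slope, rising to the robot's left (+y, give or take 0.15 rad) along the rest's x at 0.52 rad, with a 6 mm lip at its foot. Origin: on the bench under the tread's centre, which is 46 mm above it; x up the slope (horizontal), y along its width
- low_rest: the lower rest, as steep_rest but rising at 0.25 rad, tread centre 31 mm above its origin. On both rests a block lies sole down on the tread, its 89 mm length along the rest's y. Only the best sole holds on the steep one; the middling holds on the low one, the slickest on neither. Between slab and rests runs a low ledge: carry blocks over it with 100 mm under them
- brass_offcut: bystander: small brass scrap, 18 x 29 x 9 mm, loose on the near edge of the slab; origin: centre of its underside
- eraser_box: bystander: small grey carton 23 x 56 x 19 mm, loose on the near edge of the slab, its length along the edge; origin: centre of its underside

How it is judged:
By the outcome, as a careful person would: the job done as asked, in the order asked, and still so for the second after the job is handed in, with the robot touching nothing.
It also fails if it takes over 72 s, if anything falls off the work surface, if the arm or the gripper's body presses on something with over 40 N, if the wrist force passes 120 N, or if a joint passes its speed limit or range.

## Working session

There is one attempt and no reset: what is moved stays moved. The work goes in short steps, Python scripts to look and compute and a shell command to move; the robot and the scene stay as the last step left them, time stands still between calls to the robot, and variables do not carry over. Pictures are saved under pics/ and viewed, at most 10 in all, crops included, and the job is handed in when it is done.

```bash
mkdir -p pics; ls; cat > h.py <<'E'
import numpy as np, cv2
from bench import get_obs, grab_frame, camera_params, r
def save(n,f):
    im=grab_frame(n); cv2.imwrite(f,im[:,:,::-1]); return im
def ray(cp,u,v):
    K=np.array([[cp['fx'],0,cp['cx']],[0,cp['fy'],cp['cy']],[0,0,1.]])
    p=cv2.undistortPoints(np.array([[[u,v]]],float),K,np.array([cp['k1'],0,0,0.]))[0,0]
    R=np.array(cp['R']);t=np.array(cp['t'])
    return -R.T@t, R.T@np.array([p[0],p[1],1.])
def onz(cp,u,v,z):
    o,d=ray(cp,u,v); return o+d*(z-o[2])/d[2]
def proj(cp,X):
    c=np.array(cp['R'])@X+np.array(cp['t']); a=c[:2]/c[2]; a=a*(1+cp['k1']*(a@a))
    return np.array([cp['fx']*a[0]+cp['cx'],cp['fy']*a[1]+cp['cy']])
E
python3 - <<'E'
from h import *
a=save('top','pics/top1.png');b=save('scene','pics/sc1.png')
o=get_obs();print({k:np.round(v,3) for k,v in o.items()})
for n in('top','scene'):
    c=camera_params(n);print({k:np.round(v,3).tolist() for k,v in c.items()})
E
```

```text
pics
{'clock': np.float64(0.1), 'joints': array([ 1.191,  0.478,  0.022,  1.556, -0.011,  1.109, -0.083]), 'qvel': array([ 0.001, -0.003,  0.   , -0.001, -0.001,  0.001, -0.001]), 'tau': array([ 5.0000e-03, -5.9776e+01,  1.6140e+00, -2.8195e+01,  1.3000e-02,
        5.0000e-03, -0.0000e+00]), 'tcp_pos': array([ 0.181, -0.65 ,  0.23 ]), 'orientation': array([-3.111e+00, -4.260e-01,  1.000e-03]), 'contact_force': array([-0.193,  0.134, -0.538]), 'moment': array([-0.069, -0.018, -0.039]), 'gripper_force': np.float64(0.0), 'grip_width': np.float64(0.085)}
{'fx': 407.646, 'fy': 407.646, 'cx': 278.285, 'cy': 212.503, 'k1': 0.03, 'R': [[-0.019, -1.0, -0.002], [-0.997, 0.019, -0.08], [0.08, 0.0, -0.997]], 't': [0.093, 0.477, 0.928]}
{'fx': 463.391, 'fy': 463.391, 'cx': 276.953, 'cy': 212.383, 'k1': 0.022, 'R': [[-0.764, -0.646, -0.012], [-0.277, 0.345, -0.897], [0.583, -0.681, -0.442]], 't': [0.437, 0.156, 0.939]}
```

View pics/top1.png

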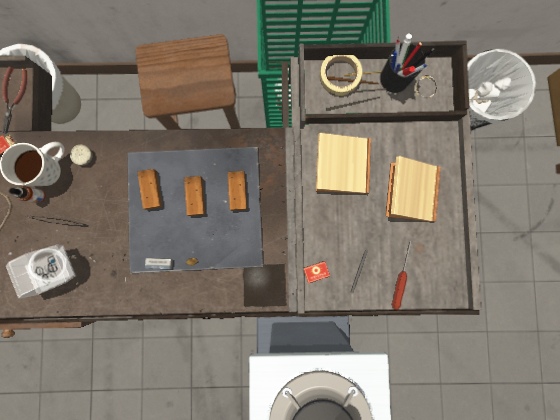

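View pics/sc1.png

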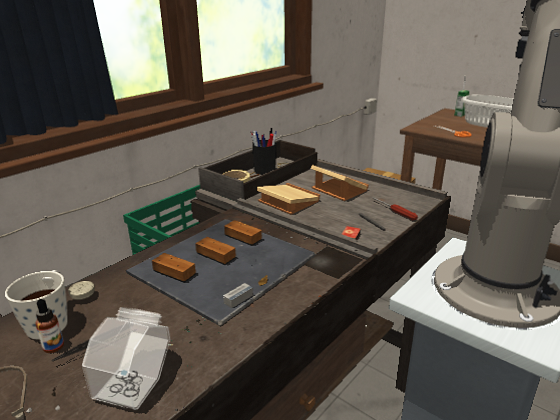

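The top view shows the blocks at about (149,189), (194,196) and (237,190). The brass is at (192,262), the carton at (157,264), and the rests at (343,163) and (414,188). The right-hand rest looks taller in the scene view, so it is probably the steep one.

```bash
cat > m.py <<'E'
from h import *
im=cv2.imread('pics/top1.png');cp=camera_params('top')
hsv=cv2.cvtColor(im,cv2.COLOR_BGR2HSV)
def world(c,z): return np.array([onz(cp,u,v,z)[:2] for u,v in c])
def rep(n,m,z,off,amin):
    cs,_=cv2.findContours(m.astype(np.uint8),cv2.RETR_EXTERNAL,cv2.CHAIN_APPROX_NONE)
    for c in cs:
        if cv2.contourArea(c)<amin: continue
        W=world(c[:,0]+np.array(off),z)
        (x,y),(w,h),a=cv2.minAreaRect((W*1000).astype(np.float32))
        print(n,'px',c[:,0].mean(0).round(),'xy',round(x),round(y),'size',round(w),round(h),'ang',round(a,1))
roi=np.zeros(im.shape[:2],bool);roi[150:275,128:262]=1
for p in((149,180),(194,190),(237,185),(192,262),(155,200),(202,205),(244,200)):print(p,hsv[p[1],p[0]])
rep('blk',(hsv[:,:,1]>110)&(hsv[:,:,2]>60)&roi,.038,(0,0),200)
rep('brass',(hsv[:,:,1]>110)&(hsv[:,:,2]>60)&roi,.019,(0,0),15)
rep('carton',(hsv[:,:,2]>140)&roi,.029,(0,0),100)
roi2=np.zeros(im.shape[:2],bool);roi2[125:230,305:450]=1
for z in (.031,.046):rep('rest',(hsv[:,:,2]>165)&(hsv[:,:,1]>50)&roi2,z,(0,0),500)
crop=np.hstack([im[145:275,125:265],im[125:255,305:445]])
cv2.imwrite('pics/crop.png',cv2.resize(crop,None,fx=2.85,fy=2.85,interpolation=cv2.INTER_CUBIC))
E
python3 m.py
```

```text
(149, 180) [ 14 166 191]
(194, 190) [ 14 170 176]
(237, 185) [ 14 171 176]
(192, 262) [ 19 154 131]
(155, 200) [ 14 162 200]
(202, 205) [ 15 161 170]
(244, 200) [ 15 164 197]
blk px [194. 196.] xy 520 275 size 89 41 ang 4.2
blk px [237. 190.] xy 530 178 size 89 39 ang 2.6
blk px [149. 189.] xy 537 377 size 90 43 ang 8.8
brass px [191. 261.] xy 371 286 size 23 14 ang 88.8
brass px [194. 196.] xy 523 279 size 90 42 ang 4.2
brass px [237. 190.] xy 533 179 size 91 40 ang 2.6
brass px [149. 189.] xy 540 383 size 91 44 ang 8.8
carton px [157. 263.] xy 368 360 size 57 22 ang 85.2
carton px [193. 196.] xy 522 279 size 85 38 ang 3.8
carton px [236. 190.] xy 532 180 size 87 39 ang 2.8
carton px [148. 188.] xy 540 383 size 87 38 ang 9.5
rest px [406. 189.] xy 529 -227 size 114 142 ang 82.3
rest px [341. 163.] xy 592 -64 size 116 135 ang 86.1
rest px [406. 189.] xy 527 -222 size 112 140 ang 82.3
rest px [341. 163.] xy 589 -62 size 114 133 ang 86.1
```

View pics/crop.png

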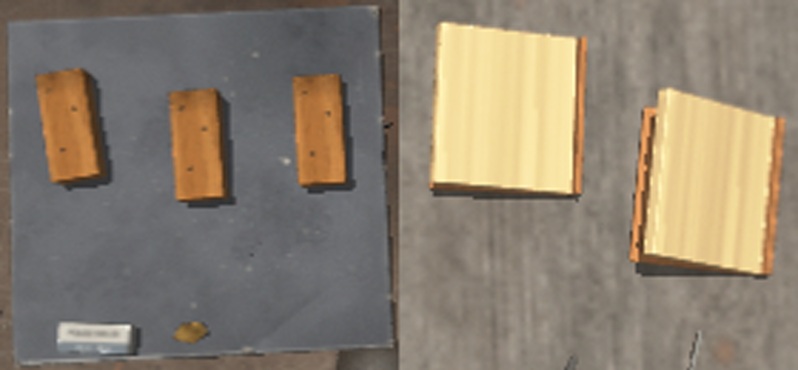

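The crop confirms that the right-hand rest is the steep one: it is shorter in plan and its raised left edge overhangs. Both lips are on the right. Tread corners in crop pixels:
- **Steep:** (665,88), (648,260), (778,117), (768,272)
- **Low:** (440,22), (432,188), (577,37), (575,195)

```bash
python3 - <<'E'
from h import *
cp=camera_params('top')
px=lambda u,v:((u-399)/2.85+305,v/2.85+125)
for n,hi,lo,zc,a in(('steep',[(665,88),(648,260)],[(778,117),(768,272)],.046,.52),('low',[(440,22),(432,188)],[(577,37),(575,195)],.031,.25)):
    dz=.06*np.sin(a)
    H=np.array([onz(cp,*px(*p),zc+dz) for p in hi]);L=np.array([onz(cp,*px(*p),zc-dz) for p in lo])
    m=(H+L).mean(0)/2 if 0 else (H.mean(0)+L.mean(0))/2
    d=(H.mean(0)-L.mean(0))[:2]; w=(H[0]-H[1]+L[0]-L[1])[:2]/2
    print(n,'centre',m.round(3),'horiz len',np.linalg.norm(d).round(4),'want',.12*np.cos(a).round(3),'upslope yaw deg',np.degrees(np.arctan2(d[1],d[0])).round(1),'width',np.linalg.norm(w).round(3),'width yaw',np.degrees(np.arctan2(w[1],w[0])).round(1))
E
```

```text
steep centre [ 0.523 -0.229  0.046] horiz len 0.1116 want 0.10415999999999999 upslope yaw deg 84.6 width 0.131 width yaw -7.2
low centre [ 0.589 -0.068  0.031] horiz len 0.1181 want 0.11628 upslope yaw deg 87.3 width 0.133 width yaw -3.5
```

```bash
python3 -m jog '[{"x":1,"y":0.5,"jaw":-1},{"x":1,"y":0.6},{"x":1,"y":0.6},{"x":1,"y":1},{"x":0.5,"y":1,"rz":-0.4},{"y":1,"rz":-0.5},{"y":1},{"y":1}]' 30
```

```text
validation failed for argument at $[0]...
```

```bash
python3 -m jog '[{"rx":0,"ry":0,"rz":0,"x":1,"y":0.5,"z":0,"jaw":-1},{"rx":0,"ry":0,"rz":0,"x":1,"y":0.6,"z":0,"jaw":-1},{"rx":0,"ry":0,"rz":-0.2,"x":0.8,"y":0.6,"z":0,"jaw":-1},{"rx":0,"ry":0,"rz":-0.5,"x":0.8,"y":0.6,"z":0,"jaw":-1},{"rx":0,"ry":0,"rz":-0.6,"x":0.8,"y":0.6,"z":0,"jaw":-1},{"rx":0,"ry":0,"rz":-0.6,"x":0.6,"y":0.7,"z":0,"jaw":-1},{"rx":0,"ry":0,"rz":0,"x":0,"y":1,"z":0,"jaw":-1},{"rx":0,"ry":0,"rz":0,"x":0,"y":0.8,"z":0,"jaw":-1}]' 30
```

```text
clock: 1.1
tcp_pos: [0.4711, -0.3291, 0.2306]
orientation: [-3.139, 0.09, 0.001]
contact_force: [1.8, -1.7, 0.2]
grip_width: -0.0001
gripper_force: 0.0
```

```bash
python3 -m jog '[{"rx":0,"ry":0,"rz":0,"x":0.5,"y":0.7,"z":0.8,"jaw":-1},{"rx":0,"ry":0,"rz":0,"x":0,"y":1,"z":0.8,"jaw":-1},{"rx":0,"ry":0,"rz":0,"x":0,"y":0.8,"z":0.4,"jaw":-1},{"rx":0,"ry":0,"rz":0,"x":0,"y":0,"z":0,"jaw":-1},{"rx":0,"ry":0,"rz":0,"x":0,"y":0,"z":0,"jaw":-1}]' 30
python3 - <<'E'
from h import *
cp=camera_params('wrist');im=save('wrist','pics/w1.png');import pickle;pickle.dump(cp,open('w1.pkl','wb'))
E
```

```text
clock: 1.72
tcp_pos: [0.4968, -0.1986, 0.3364]
orientation: [3.14, -0.094, -0.001]
contact_force: [0.2, -1.0, -0.2]
grip_width: 0.0003
gripper_force: 0.0
```

View pics/w1.png

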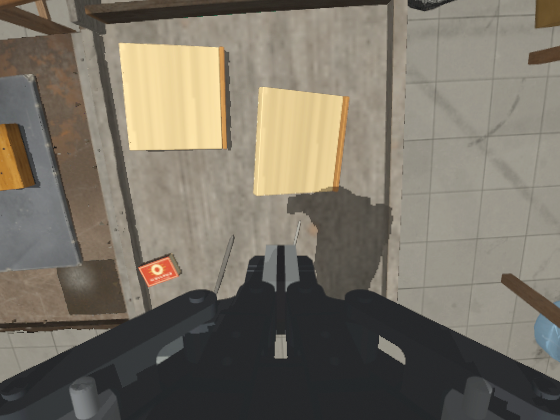

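The wrist view shows these corners:
- **Steep:** high edge (261,87), (254,195); foot (344,96), (334,190)
- **Low:** high edge (119,43), (129,150); foot (221,46), (224,149)

```bash
python3 - <<'E'
from h import *
import pickle
cp=pickle.load(open('w1.pkl','rb'))
for n,hi,lo,zc,a in(('steep',[(261,87),(254,195)],[(344,96),(334,190)],.046,.52),('low',[(119,43),(129,150)],[(221,46),(224,149)],.031,.25)):
    dz=.06*np.sin(a)
    H=np.array([onz(cp,*p,zc+dz) for p in hi]);L=np.array([onz(cp,*p,zc-dz) for p in lo])
    m=(H.mean(0)+L.mean(0))/2
    d=(H.mean(0)-L.mean(0))[:2]; w=(H[0]-H[1]+L[0]-L[1])[:2]/2
    print(n,'centre',m.round(3),'H',H.round(3).tolist(),'L',L.round(3).tolist(),'len',np.linalg.norm(d).round(4),'up yaw',np.degrees(np.arctan2(d[1],d[0])).round(1),'width',np.linalg.norm(w).round(3),'yaw',np.degrees(np.arctan2(w[1],w[0])).round(1))
E
python3 -m jog '[{"rx":0,"ry":0,"rz":0.2,"x":0.5,"y":1,"z":-0.5,"jaw":-1},{"rx":0,"ry":0,"rz":0.2,"x":0.5,"y":1,"z":-0.5,"jaw":-1},{"rx":0,"ry":0,"rz":0.2,"x":0.5,"y":1,"z":-0.5,"jaw":-1},{"rx":0,"ry":0,"rz":0,"x":0,"y":1,"z":0,"jaw":-1},{"rx":0,"ry":0,"rz":0,"x":0,"y":1,"z":0,"jaw":-1},{"rx":0,"ry":0,"rz":0,"x":0,"y":1,"z":0,"jaw":-1},{"rx":0,"ry":0,"rz":0,"x":0,"y":0.5,"z":0,"jaw":-1},{"rx":0,"ry":0,"rz":0,"x":0,"y":0,"z":0,"jaw":-1}]' 30
```

```text
steep centre [ 0.522 -0.226  0.046] H [[0.593, -0.181, 0.076], [0.466, -0.163, 0.076]] L [[0.579, -0.287, 0.016], [0.452, -0.271, 0.016]] len 0.1081 up yaw 82.7 width 0.128 yaw -7.6
low centre [ 0.589 -0.067  0.031] H [[0.657, -0.013, 0.046], [0.529, -0.003, 0.046]] L [[0.65, -0.131, 0.016], [0.519, -0.121, 0.016]] len 0.1186 up yaw 86.1 width 0.13 yaw -4.3
clock: 2.78
tcp_pos: [0.5735, 0.1668, 0.259]
orientation: [-3.14, -0.075, 0.003]
contact_force: [0.5, -0.5, -0.3]
grip_width: 0.0001
gripper_force: 0.0
```

```bash
python3 -m jog '[{"rx":0,"ry":0,"rz":0,"x":0.55,"y":0.22,"z":0,"jaw":-1},{"rx":0,"ry":0,"rz":0,"x":0,"y":0,"z":-0.9,"jaw":-1},{"rx":0,"ry":0,"rz":0,"x":0,"y":0,"z":-1,"jaw":-1},{"rx":0,"ry":0,"rz":0,"x":0,"y":0,"z":-1,"jaw":-1},{"rx":0,"ry":0,"rz":0,"x":0,"y":0,"z":-0.8,"jaw":-1},{"rx":0,"ry":0,"rz":0,"x":0,"y":0,"z":-0.2,"jaw":-1},{"rx":0,"ry":0,"rz":0,"x":0,"y":0,"z":0,"jaw":-1},{"rx":0,"ry":0,"rz":0,"x":0,"y":0,"z":0,"jaw":-1}]' 30
python3 - <<'E'
from h import *
o=get_obs();print(o['contact_force'],o['moment'],o['qvel'].round(3))
save('top','pics/top2.png')
E
```

```text
clock: 3.78
tcp_pos: [0.6087, 0.1782, 0.0286]
orientation: [-3.14, -0.069, -0.006]
contact_force: [0.2, 0.9, -0.0]
grip_width: 0.0002
gripper_force: 0.0
[ 0.23310349  0.87562617 -0.03104649] [ 0.04415726 -0.02180947  0.08013108] [-0.004 -0.008 -0.005  0.003  0.001 -0.002 -0.002]
```

View pics/top2.png

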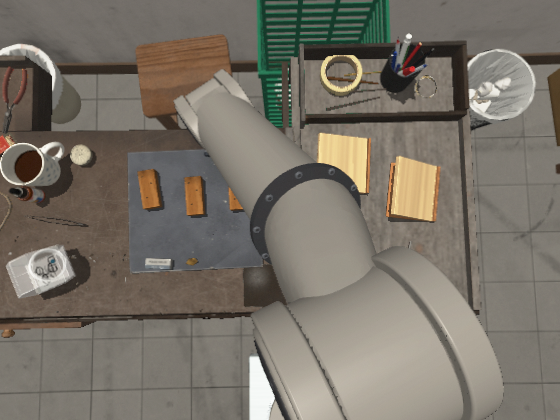

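```bash
J="python3 -m jog"; python3 -m jog '[{"rx":0,"ry":0,"rz":0,"x":-0.2,"y":0,"z":-0.1,"jaw":-1},{"rx":0,"ry":0,"rz":0,"x":-0.15,"y":0,"z":0,"jaw":-1},{"rx":0,"ry":0,"rz":0,"x":-0.1,"y":0,"z":0,"jaw":-1}]' | egrep 'tcp|force:'
python3 -m jog '[{"rx":0,"ry":0,"rz":0,"x":-0.1,"y":0,"z":0,"jaw":-1},{"rx":0,"ry":0,"rz":0,"x":-0.1,"y":0,"z":0,"jaw":-1}]'| egrep 'tcp|force:'
python3 -m jog '[{"rx":0,"ry":0,"rz":0,"x":-0.1,"y":0,"z":0,"jaw":-1},{"rx":0,"ry":0,"rz":0,"x":-0.1,"y":0,"z":0,"jaw":-1}]'| egrep 'tcp|force:'
```

```text
tcp_pos: [0.5798, 0.1783, 0.0207]
contact_force: [3.5, 0.4, -2.0]
gripper_force: 1.5
tcp_pos: [0.5682, 0.1783, 0.0207]
contact_force: [4.5, 0.0, -0.5]
gripper_force: 1.8
tcp_pos: [0.5561, 0.1784, 0.0207]
contact_force: [4.3, 0.6, 0.9]
gripper_force: 2.1
```

```bash
python3 -m jog '[{"rx":0,"ry":0,"rz":0,"x":-0.1,"y":0,"z":0,"jaw":-1},{"rx":0,"ry":0,"rz":0,"x":-0.1,"y":0,"z":0,"jaw":-1}]'| egrep 'tcp|force:'
python3 -m jog '[{"rx":0,"ry":0,"rz":0,"x":-0.1,"y":0,"z":0,"jaw":-1},{"rx":0,"ry":0,"rz":0,"x":-0.1,"y":0,"z":0,"jaw":-1}]'| egrep 'tcp|force:'
python3 -m jog '[{"rx":0,"ry":0,"rz":0,"x":-0.08,"y":0,"z":0,"jaw":-1}]'| egrep 'tcp|force:'
python3 -m jog '[{"rx":0,"ry":0,"rz":0,"x":0.3,"y":0,"z":0,"jaw":-1},{"rx":0,"ry":0,"rz":0.1,"x":1,"y":0,"z":0.3,"jaw":-1},{"rx":0,"ry":0,"rz":0.1,"x":0,"y":0.8,"z":0.6,"jaw":-1},{"rx":0,"ry":0,"rz":0,"x":0,"y":0.85,"z":0,"jaw":-1},{"rx":0,"ry":0,"rz":0,"x":0,"y":0,"z":0,"jaw":-1},{"rx":0,"ry":0,"rz":0,"x":0,"y":0,"z":0,"jaw":-1}]'
```

```text
tcp_pos: [0.544, 0.1784, 0.0207]
contact_force: [5.1, -0.4, 1.6]
gripper_force: 2.3
tcp_pos: [0.5319, 0.1783, 0.0206]
contact_force: [5.3, 0.2, 2.7]
gripper_force: 2.5
tcp_pos: [0.5271, 0.1784, 0.0206]
contact_force: [4.4, 0.2, 2.4]
gripper_force: 2.6
clock: 6.08
tcp_pos: [0.6027, 0.2764, 0.0729]
orientation: [3.137, 0.127, -0.006]
contact_force: [-0.7, -0.7, -0.9]
grip_width: 0.0002
gripper_force: 0.0
```

```bash
python3 -m jog '[{"rx":0,"ry":0,"rz":0,"x":0,"y":0.05,"z":-0.57,"jaw":-1},{"rx":0,"ry":0,"rz":0,"x":0,"y":0,"z":-0.3,"jaw":-1},{"rx":0,"ry":0,"rz":0,"x":0,"y":0,"z":0,"jaw":-1},{"rx":0,"ry":0,"rz":0,"x":0,"y":0,"z":0,"jaw":-1}]' | egrep 'tcp|force:'
python3 -m jog '[{"rx":0,"ry":0,"rz":0,"x":-0.25,"y":0,"z":0,"jaw":-1},{"rx":0,"ry":0,"rz":0,"x":-0.15,"y":0,"z":0,"jaw":-1},{"rx":0,"ry":0,"rz":0,"x":-0.1,"y":0,"z":0,"jaw":-1}]'| egrep 'tcp|force:'
python3 -m jog '[{"rx":0,"ry":0,"rz":0,"x":-0.1,"y":0,"z":0,"jaw":-1},{"rx":0,"ry":0,"rz":0,"x":-0.1,"y":0,"z":0,"jaw":-1}]'| egrep 'tcp|force:'
```

```text
tcp_pos: [0.6054, 0.2799, 0.0227]
contact_force: [-0.2, -0.8, 1.2]
gripper_force: 0.0
tcp_pos: [0.5744, 0.2806, 0.0227]
contact_force: [2.4, 0.1, -1.5]
gripper_force: 1.0
tcp_pos: [0.5635, 0.2804, 0.0227]
contact_force: [3.0, -0.3, 0.9]
gripper_force: 1.2
```

```bash

python3 -m jog '[{"rx":0,"ry":0,"rz":0,"x":-0.1,"y":0,"z":0,"jaw":-1},{"rx":0,"ry":0,"rz":0,"x":-0.1,"y":0,"z":0,"jaw":-1}]'| egrep 'tcp|force:'
python3 -m jog '[{"rx":0,"ry":0,"rz":0,"x":-0.1,"y":0,"z":0,"jaw":-1},{"rx":0,"ry":0,"rz":0,"x":-0.1,"y":0,"z":0,"jaw":-1}]'| egrep 'tcp|force:'
python3 -m jog '[{"rx":0,"ry":0,"rz":0,"x":-0.1,"y":0,"z":0,"jaw":-1},{"rx":0,"ry":0,"rz":0,"x":-0.1,"y":0,"z":0,"jaw":-1}]'| egrep 'tcp|force:'
python3 -m jog '[{"rx":0,"ry":0,"rz":0,"x":-0.12,"y":0,"z":0,"jaw":-1},{"rx":0,"ry":0,"rz":0,"x":-0.12,"y":0,"z":0,"jaw":-1}]'| egrep 'tcp|force:'
python3 -m jog '[{"rx":0,"ry":0,"rz":0,"x":0.3,"y":0,"z":0,"jaw":-1},{"rx":0,"ry":0,"rz":0.2,"x":1,"y":0,"z":0.3,"jaw":-1},{"rx":0,"ry":0,"rz":0.2,"x":0.35,"y":0.8,"z":0.6,"jaw":-1},{"rx":0,"ry":0,"rz":0.1,"x":0.1,"y":0.95,"z":0,"jaw":-1},{"rx":0,"ry":0,"rz":0,"x":0,"y":0,"z":0,"jaw":-1},{"rx":0,"ry":0,"rz":0,"x":0,"y":0,"z":0,"jaw":-1}]'
```

```text
tcp_pos: [0.5509, 0.2803, 0.0223]
contact_force: [3.1, 0.7, 2.1]
gripper_force: 1.2
tcp_pos: [0.5386, 0.2802, 0.0221]
contact_force: [2.4, 0.4, 1.4]
gripper_force: 1.2
tcp_pos: [0.5265, 0.2802, 0.0221]
contact_force: [2.5, 0.1, 1.4]
gripper_force: 1.2
tcp_pos: [0.512, 0.2802, 0.0222]
contact_force: [2.3, -0.5, 1.7]
gripper_force: 1.2
clock: 8.95
tcp_pos: [0.6154, 0.384, 0.0742]
orientation: [3.129, 0.264, -0.004]
contact_force: [0.2, -0.2, -0.2]
grip_width: -0.0003
gripper_force: 0.0
```

```bash
python3 -m jog '[{"rx":0,"ry":0,"rz":0,"x":0.05,"y":0.06,"z":-0.57,"jaw":-1},{"rx":0,"ry":0,"rz":0,"x":0,"y":0,"z":-0.3,"jaw":-1},{"rx":0,"ry":0,"rz":0,"x":0,"y":0,"z":0,"jaw":-1},{"rx":0,"ry":0,"rz":0,"x":0,"y":0,"z":0,"jaw":-1}]' | egrep 'tcp|force:'
python3 -m jog '[{"rx":0,"ry":0,"rz":0,"x":-0.2,"y":0,"z":0,"jaw":-1},{"rx":0,"ry":0,"rz":0,"x":-0.15,"y":0,"z":0,"jaw":-1},{"rx":0,"ry":0,"rz":0,"x":-0.1,"y":0,"z":0,"jaw":-1}]'| egrep 'tcp|force:'
python3 -m jog '[{"rx":0,"ry":0,"rz":0,"x":-0.1,"y":0,"z":0,"jaw":-1},{"rx":0,"ry":0,"rz":0,"x":-0.1,"y":0,"z":0,"jaw":-1}]'| egrep 'tcp|force:'
```

```text
tcp_pos: [0.6205, 0.3878, 0.0241]
contact_force: [1.1, 0.1, 0.8]
gripper_force: 0.0
tcp_pos: [0.5925, 0.3885, 0.0239]
contact_force: [5.6, 1.2, -1.2]
gripper_force: 2.9
tcp_pos: [0.5827, 0.3879, 0.0239]
contact_force: [4.8, 0.5, -0.5]
gripper_force: 2.7
```

```bash

python3 -m jog '[{"rx":0,"ry":0,"rz":0,"x":-0.1,"y":0,"z":0,"jaw":-1},{"rx":0,"ry":0,"rz":0,"x":-0.1,"y":0,"z":0,"jaw":-1}]'| egrep 'tcp|force:'
python3 -m jog '[{"rx":0,"ry":0,"rz":0,"x":-0.1,"y":0,"z":0,"jaw":-1},{"rx":0,"ry":0,"rz":0,"x":-0.1,"y":0,"z":0,"jaw":-1}]'| egrep 'tcp|force:'
python3 -m jog '[{"rx":0,"ry":0,"rz":0,"x":-0.1,"y":0,"z":0,"jaw":-1},{"rx":0,"ry":0,"rz":0,"x":-0.1,"y":0,"z":0,"jaw":-1}]'| egrep 'tcp|force:'
python3 -m jog '[{"rx":0,"ry":0,"rz":0,"x":-0.1,"y":0,"z":0,"jaw":-1},{"rx":0,"ry":0,"rz":0,"x":-0.1,"y":0,"z":0,"jaw":-1}]'| egrep 'tcp|force:'
```

```text
tcp_pos: [0.571, 0.3878, 0.024]
contact_force: [6.4, 0.0, -0.2]
gripper_force: 2.7
tcp_pos: [0.559, 0.3878, 0.0239]
contact_force: [5.4, -0.7, -1.0]
gripper_force: 2.7
tcp_pos: [0.547, 0.3878, 0.0239]
contact_force: [5.0, 1.1, -0.3]
gripper_force: 2.7
tcp_pos: [0.5349, 0.3878, 0.0239]
contact_force: [5.4, 0.1, -0.5]
gripper_force: 2.7
```

```bash

python3 -m jog '[{"rx":0,"ry":0,"rz":0,"x":0.3,"y":0,"z":0,"jaw":-1},{"rx":0,"ry":0,"rz":0,"x":0.7,"y":0,"z":0,"jaw":-1},{"rx":0,"ry":0,"rz":0,"x":0,"y":0,"z":0,"jaw":-1},{"rx":0,"ry":0,"rz":0,"x":0,"y":0,"z":0,"jaw":-1}]'| egrep 'tcp|force:'
python3 -m jog '[{"rx":0,"ry":0,"rz":0,"x":-0.1,"y":0,"z":0,"jaw":-1},{"rx":0,"ry":0,"rz":0,"x":-0.1,"y":0,"z":0,"jaw":-1},{"rx":0,"ry":0,"rz":0,"x":-0.1,"y":0,"z":0,"jaw":-1}]'| egrep 'tcp|force:'
python3 -m jog '[{"rx":0,"ry":0,"rz":0,"x":-0.1,"y":0,"z":0,"jaw":-1},{"rx":0,"ry":0,"rz":0,"x":-0.1,"y":0,"z":0,"jaw":-1}]'| egrep 'tcp|force:'
python3 -m jog '[{"rx":0,"ry":0,"rz":0,"x":-0.1,"y":0,"z":0,"jaw":-1}]'| egrep 'tcp|force:'
```

```text
tcp_pos: [0.5921, 0.3879, 0.0229]
contact_force: [-0.4, 0.5, 0.2]
gripper_force: 0.0
tcp_pos: [0.5739, 0.3883, 0.0234]
contact_force: [0.1, 0.9, 0.6]
gripper_force: 0.0
tcp_pos: [0.5626, 0.388, 0.0234]
contact_force: [-1.0, 0.8, 0.0]
gripper_force: 0.0
tcp_pos: [0.5566, 0.388, 0.0233]
contact_force: [-0.4, -0.5, 0.3]
gripper_force: 0.0
```

Forces while moving were about 4.5 N (right), 2.5 N (middle) and 5.4 N (left). These are closer together than the nominal values, so I'll check the block poses from above and confirm with a gripped drag.

```bash

python3 -m jog '[{"rx":0,"ry":0,"rz":0,"x":0.2,"y":0,"z":1,"jaw":-1},{"rx":0,"ry":0,"rz":0,"x":-0.4,"y":-0.4,"z":0.9,"jaw":-1},{"rx":0,"ry":0,"rz":0,"x":-0.6,"y":-0.5,"z":0.8,"jaw":1},{"rx":0,"ry":0,"rz":0,"x":-0.6,"y":-0.5,"z":0.8,"jaw":1},{"rx":0,"ry":0,"rz":0,"x":-0.6,"y":-0.4,"z":0.8,"jaw":1},{"rx":0,"ry":0,"rz":0,"x":-0.4,"y":0,"z":0.8,"jaw":1},{"rx":0,"ry":0,"rz":0,"x":0,"y":0,"z":0,"jaw":1},{"rx":0,"ry":0,"rz":0,"x":0,"y":0,"z":0,"jaw":1}]'
python3 - <<'E'
from h import *
import pickle
cp=camera_params('wrist');im=save('wrist','pics/w2.png');pickle.dump(cp,open('w2.pkl','wb'))
hsv=cv2.cvtColor(im,cv2.COLOR_RGB2HSV)
m=((hsv[:,:,0]>6)&(hsv[:,:,0]<22)&(hsv[:,:,1]>110)&(hsv[:,:,2]>90)).astype(np.uint8)
cs,_=cv2.findContours(m,cv2.RETR_EXTERNAL,cv2.CHAIN_APPROX_NONE)
for c in cs:
    if cv2.contourArea(c)<60: continue
    for z in (.038,):
        W=np.array([onz(cp,u,v,z)[:2] for u,v in c[:,0]])
        (x,y),(w,h),a=cv2.minAreaRect((W*1000).astype(np.float32));print(c[:,0].mean(0).round(),round(x),round(y),round(w),round(h),round(a,1))
E
```

```text
clock: 13.32
tcp_pos: [0.4196, 0.2851, 0.3198]
orientation: [3.13, 0.262, 0.001]
contact_force: [0.4, 0.2, 0.6]
grip_width: 0.0855
gripper_force: 0.0
[554. 305.] 282 -146 40 21 23.5
[466. 248.] 347 16 34 47 17.6
[274. 199.] 376 287 14 20 9.6
[368. 140.] 469 184 87 42 2.3
[291. 140.] 454 279 87 38 4.6
[214. 106.] 478 378 87 41 11.5
[531.  86.] 582 -22 80 120 86.1
```

View pics/w2.png

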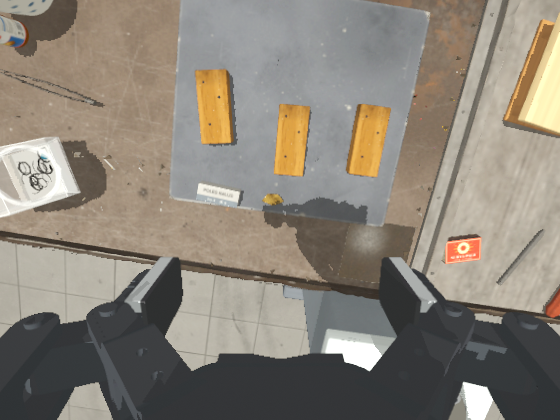

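The wrist view shows the blocks at (214,106), (291,140) and (368,140). That puts them at (478,379), (454,279) and (469,184) mm, each moved about 60 mm. The brass (274,199) and carton (218,194) are untouched. Next is the gripped check of the left block.

```bash

python3 -m jog '[{"rx":0,"ry":0,"rz":0.1,"x":0.4,"y":0.5,"z":-0.8,"jaw":1},{"rx":0,"ry":0,"rz":0,"x":0.4,"y":0.5,"z":-0.8,"jaw":1},{"rx":0,"ry":0,"rz":0,"x":0.17,"y":0.5,"z":-0.8,"jaw":1},{"rx":0,"ry":0,"rz":0,"x":0,"y":0.07,"z":-0.8,"jaw":1},{"rx":0,"ry":0,"rz":0,"x":0,"y":0,"z":-0.8,"jaw":1},{"rx":0,"ry":0,"rz":0,"x":0,"y":0,"z":-0.4,"jaw":1},{"rx":0,"ry":0,"rz":0,"x":0,"y":0,"z":0,"jaw":1},{"rx":0,"ry":0,"rz":0,"x":0,"y":0,"z":0,"jaw":1}]'
```

```text
clock: 14.38
tcp_pos: [0.4781, 0.3798, 0.0561]
orientation: [-3.128, -0.289, 0.0]
contact_force: [0.6, 0.3, 0.7]
grip_width: 0.085
gripper_force: 0.0
```

```bash

python3 -m jog '[{"rx":0,"ry":0,"rz":0,"x":0,"y":0,"z":-0.4,"jaw":1},{"rx":0,"ry":0,"rz":0,"x":0,"y":0,"z":-0.28,"jaw":1},{"rx":0,"ry":0,"rz":0,"x":0,"y":0,"z":0,"jaw":1},{"rx":0,"ry":0,"rz":0,"x":0,"y":0,"z":0,"jaw":-1},{"rx":0,"ry":0,"rz":0,"x":0,"y":0,"z":0,"jaw":-1},{"rx":0,"ry":0,"rz":0,"x":0,"y":0,"z":0,"jaw":-1},{"rx":0,"ry":0,"rz":0,"x":0,"y":0,"z":0,"jaw":-1},{"rx":0,"ry":0,"rz":0,"x":0,"y":0,"z":0,"jaw":-1}]' 30
```

```text
clock: 15.38
tcp_pos: [0.4783, 0.3794, 0.0161]
orientation: [3.128, 0.289, 0.001]
contact_force: [-0.6, -1.9, 5.4]
grip_width: 0.0376
gripper_force: 31.5
```

```bash

python3 -m jog '[{"rx":0,"ry":0,"rz":0,"x":0.06,"y":0,"z":0,"jaw":-1},{"rx":0,"ry":0,"rz":0,"x":0.1,"y":0,"z":0,"jaw":-1}]'| egrep 'tcp|force:'
python3 -m jog '[{"rx":0,"ry":0,"rz":0,"x":0.1,"y":0,"z":0,"jaw":-1}]'| egrep 'tcp|force:'
python3 -m jog '[{"rx":0,"ry":0,"rz":0,"x":0.1,"y":0,"z":0,"jaw":-1}]'| egrep 'tcp|force:'
```

```text
tcp_pos: [0.4801, 0.3798, 0.0159]
contact_force: [-25.1, -5.9, 24.2]
gripper_force: 33.5
tcp_pos: [0.4858, 0.3807, 0.0159]
contact_force: [-20.6, -3.0, 19.5]
gripper_force: 32.7
tcp_pos: [0.4923, 0.3813, 0.0159]
contact_force: [-19.0, -1.1, 16.6]
gripper_force: 32.5
```

Held with 26–32 N on it, the left block drags with 19–25 N (μ about 0.78), so it is the best gripper. The right block (about 0.48) is middling and the middle one (about 0.25) is slickest. I'll lift the left block.

```bash

python3 -m jog '[{"rx":0,"ry":0,"rz":0,"x":0,"y":0,"z":0.1,"jaw":-1},{"rx":0,"ry":0,"rz":0,"x":0,"y":0,"z":0.1,"jaw":-1},{"rx":0,"ry":0,"rz":0,"x":0,"y":0,"z":0.5,"jaw":-1},{"rx":0,"ry":0,"rz":0,"x":0,"y":0,"z":0.8,"jaw":-1},{"rx":0,"ry":0,"rz":0,"x":0,"y":0,"z":0.8,"jaw":-1},{"rx":0,"ry":0,"rz":0,"x":0,"y":0,"z":0.4,"jaw":-1}]' 70
python3 -m jog '[{"rx":0,"ry":0,"rz":-0.2,"x":0,"y":-0.7,"z":0.1,"jaw":-1},{"rx":0,"ry":0,"rz":-0.2,"x":0,"y":-0.9,"z":0,"jaw":-1},{"rx":0,"ry":0,"rz":-0.3,"x":0,"y":-0.9,"z":0,"jaw":-1},{"rx":0,"ry":0,"rz":-0.3,"x":0,"y":-0.9,"z":0,"jaw":-1},{"rx":0,"ry":0,"rz":-0.3,"x":0,"y":-0.9,"z":0,"jaw":-1},{"rx":0,"ry":0,"rz":-0.3,"x":0,"y":-0.9,"z":0,"jaw":-1},{"rx":0,"ry":0,"rz":-0.25,"x":0.2,"y":-0.9,"z":0,"jaw":-1},{"rx":0,"ry":0,"rz":0,"x":0.2,"y":-0.9,"z":0,"jaw":-1}]'
```

```text
clock: 16.62
tcp_pos: [0.5005, 0.3797, 0.1798]
orientation: [-3.127, -0.288, -0.004]
contact_force: [0.7, 0.6, -9.0]
grip_width: 0.0372
gripper_force: 72.8
clock: 17.62
tcp_pos: [0.523, -0.0425, 0.1831]
orientation: [3.134, -0.218, -0.0]
contact_force: [1.0, 1.3, -8.6]
grip_width: 0.0369
gripper_force: 72.9
```

```bash

python3 -m jog '[{"rx":0.74,"ry":-0.1,"rz":0,"x":0,"y":-0.9,"z":0,"jaw":-1},{"rx":0.74,"ry":-0.1,"rz":0,"x":0,"y":-0.8,"z":0,"jaw":-1},{"rx":0.74,"ry":-0.1,"rz":0,"x":0,"y":-0.8,"z":0,"jaw":-1},{"rx":0.74,"ry":-0.1,"rz":0,"x":0,"y":-0.4,"z":0,"jaw":-1},{"rx":0,"ry":0,"rz":0,"x":0,"y":-0.4,"z":-0.3,"jaw":-1},{"rx":0,"ry":0,"rz":0,"x":0,"y":0,"z":-0.3,"jaw":-1},{"rx":0,"ry":0,"rz":0,"x":0,"y":0,"z":0,"jaw":-1},{"rx":0,"ry":0,"rz":0,"x":0,"y":0,"z":0,"jaw":-1}]'
cat > pl.py <<'E'
from h import *
from scipy.spatial.transform import Rotation as R
import sys
T={'s':(np.array([.522,-.226,.046]),.52,-7.5),'l':(np.array([.589,-.067,.031]),.25,-4.2)}[sys.argv[1]]
off=float(sys.argv[2])/1000
o=get_obs();Rt=R.from_rotvec(o['orientation']).as_matrix()
y=np.radians(T[2]);w=np.array([np.cos(y),np.sin(y),0]);up=R.from_rotvec(w*T[1]).apply([-np.sin(y),np.cos(y),0]);n=np.cross(w,up)
want=np.c_[w,-up,-n]
e=R.from_matrix(want@Rt.T).as_rotvec()
print('turn units',(np.degrees(e)/10).round(3))
d=T[0]+n*off-o['tcp_pos'];print('shift units to contact',(d/.06).round(3),'along n mm',(d@n*1000).round(1),'n',n.round(3),'clock',o['clock'])
E
python3 pl.py s 5.9
```

```text
clock: 18.62
tcp_pos: [0.5239, -0.236, 0.1478]
orientation: [-2.618, 0.178, -0.045]
contact_force: [1.0, -0.3, -7.9]
grip_width: 0.0372
gripper_force: 73.6
turn units [ 0.006 -0.012  0.027]
shift units to contact [-0.037  0.118 -1.611] along n mm -87.2 n [-0.065 -0.493  0.868] clock 18.625
```

```bash

python3 -m jog '[{"rx":0,"ry":0,"rz":0.03,"x":-0.04,"y":0.12,"z":-0.4,"jaw":-1},{"rx":0,"ry":0,"rz":0,"x":0,"y":0,"z":-0.5,"jaw":-1},{"rx":0,"ry":0,"rz":0,"x":0,"y":0,"z":-0.4,"jaw":-1},{"rx":0,"ry":0,"rz":0,"x":0,"y":0,"z":-0.17,"jaw":-1},{"rx":0,"ry":0,"rz":0,"x":0,"y":0,"z":0,"jaw":-1},{"rx":0,"ry":0,"rz":0,"x":0,"y":0,"z":0,"jaw":-1}]'
python3 pl.py s 5.9
```

```text
clock: 19.38
tcp_pos: [0.522, -0.2303, 0.0603]
orientation: [-2.619, 0.174, -0.045]
contact_force: [-0.1, 0.7, -8.6]
grip_width: 0.0372
gripper_force: 73.4
turn units [ 0.013 -0.005  0.008]
shift units to contact [-0.006  0.023 -0.153] along n mm -8.6 n [-0.065 -0.493  0.868] clock 19.375
```

```bash

python3 -m jog '[{"rx":0,"ry":0,"rz":0,"x":0,"y":0.045,"z":-0.085,"jaw":-1},{"rx":0,"ry":0,"rz":0,"x":0,"y":0,"z":0,"jaw":-1},{"rx":0,"ry":0,"rz":0,"x":0,"y":0,"z":0,"jaw":-1}]' | egrep 'tcp|contact'
python3 -m jog '[{"rx":0,"ry":0,"rz":0,"x":0,"y":0.01,"z":-0.017,"jaw":-1},{"rx":0,"ry":0,"rz":0,"x":0,"y":0,"z":0,"jaw":-1}]' | egrep 'tcp|contact'
python3 -m jog '[{"rx":0,"ry":0,"rz":0,"x":0,"y":0.01,"z":-0.017,"jaw":-1},{"rx":0,"ry":0,"rz":0,"x":0,"y":0,"z":0,"jaw":-1}]' | egrep 'tcp|contact'
```

```text
tcp_pos: [0.521, -0.2273, 0.054]
contact_force: [1.2, -0.6, -8.5]
tcp_pos: [0.5211, -0.2269, 0.0529]
contact_force: [0.2, -0.3, -7.8]
tcp_pos: [0.5211, -0.2268, 0.0528]
contact_force: [-4.8, -3.5, 4.2]
```

```bash

python3 -m jog '[{"rx":0,"ry":0,"rz":0,"x":0,"y":0,"z":0,"jaw":-1},{"rx":0,"ry":0,"rz":0,"x":0,"y":0,"z":0,"jaw":0.4},{"rx":0,"ry":0,"rz":0,"x":0,"y":0,"z":0,"jaw":0.4},{"rx":0,"ry":0,"rz":0,"x":0,"y":0,"z":0,"jaw":0.4},{"rx":0,"ry":0,"rz":0,"x":0,"y":0,"z":0,"jaw":0.4},{"rx":0,"ry":0,"rz":0,"x":0,"y":0,"z":0,"jaw":0.4}]'
python3 -m jog '[{"rx":0,"ry":0,"rz":0,"x":-0.013,"y":-0.1,"z":0.175,"jaw":0.4},{"rx":0,"ry":0,"rz":0,"x":-0.04,"y":-0.3,"z":0.52,"jaw":0.4},{"rx":0,"ry":0,"rz":0,"x":-0.05,"y":-0.4,"z":0.7,"jaw":0.4},{"rx":0,"ry":0,"rz":0,"x":-0.05,"y":-0.4,"z":0.7,"jaw":0.4},{"rx":-0.74,"ry":0.1,"rz":0,"x":0,"y":0,"z":0.8,"jaw":1},{"rx":-0.74,"ry":0.1,"rz":0,"x":0,"y":0.2,"z":0.8,"jaw":1},{"rx":-0.74,"ry":0.1,"rz":0,"x":0,"y":0.6,"z":0.5,"jaw":1},{"rx":-0.74,"ry":0.1,"rz":0,"x":-0.5,"y":0.9,"z":0,"jaw":1}]'
python3 - <<'E'
from h import *
import pickle
cp=camera_params('wrist');im=save('wrist','pics/w3.png');pickle.dump(cp,open('w3.pkl','wb'))
E
```

```text
clock: 21.0
tcp_pos: [0.5211, -0.226, 0.0518]
orientation: [-2.618, 0.174, -0.043]
contact_force: [-0.1, -0.5, -1.0]
grip_width: 0.06
gripper_force: 0.0
clock: 22.0
tcp_pos: [0.4847, -0.196, 0.3079]
orientation: [3.126, -0.211, 0.009]
contact_force: [0.2, 2.2, 0.5]
grip_width: 0.0856
gripper_force: 0.0
```

View pics/w3.png

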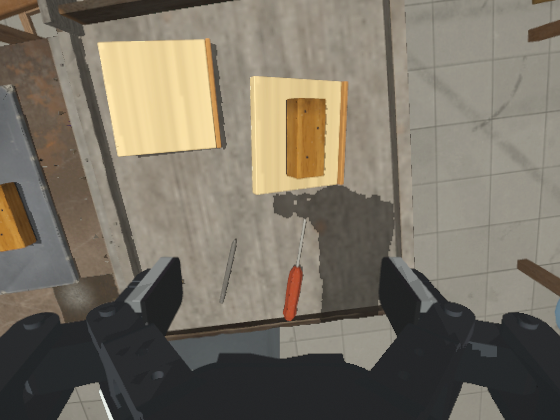

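The block sits on the steep tread, roughly centred at (306,137). I'll check that in numbers and move to the right-hand block, the middling one.

```bash

python3 - <<'E'
from h import *
import pickle
cp=pickle.load(open('w3.pkl','rb'))
P=onz(cp,306,137,.070);n=np.array([-.065,-.493,.868]);print('base centre',(P-n*.028).round(3),'want .522 -.226 .046')
E
python3 -m jog '[{"rx":0,"ry":0,"rz":0.2,"x":-0.13,"y":0.8,"z":0,"jaw":1},{"rx":0,"ry":0,"rz":0.2,"x":-0.13,"y":0.9,"z":0,"jaw":1},{"rx":0,"ry":0,"rz":0.2,"x":0,"y":0.9,"z":-0.3,"jaw":1},{"rx":0,"ry":0,"rz":0.2,"x":0,"y":0.9,"z":-0.6,"jaw":1},{"rx":0,"ry":0,"rz":0.2,"x":0,"y":0.9,"z":-0.6,"jaw":1},{"rx":0,"ry":0,"rz":0,"x":0,"y":0.9,"z":-0.6,"jaw":1},{"rx":0,"ry":0,"rz":0,"x":0,"y":0.9,"z":-0.6,"jaw":1},{"rx":0,"ry":0,"rz":0,"x":0,"y":0,"z":-0.6,"jaw":1}]'
python3 -m jog '[{"rx":0,"ry":0,"rz":0,"x":0,"y":0,"z":-0.6,"jaw":1},{"rx":0,"ry":0,"rz":0,"x":0,"y":0,"z":0,"jaw":1}]'
```

```text
base centre [ 0.523 -0.217  0.046] want .522 -.226 .046
clock: 23.05
tcp_pos: [0.4664, 0.1726, 0.1109]
orientation: [-3.141, -0.073, 0.002]
contact_force: [0.8, -0.4, -0.7]
grip_width: 0.0857
gripper_force: 0.0
clock: 23.3
tcp_pos: [0.4647, 0.1667, 0.0733]
orientation: [3.136, 0.063, -0.013]
contact_force: [-0.6, -0.2, 1.2]
grip_width: 0.0856
gripper_force: 0.0
```

```bash

python3 -m jog '[{"rx":0,"ry":0,"rz":0,"x":0.07,"y":0.27,"z":0,"jaw":1},{"rx":0,"ry":0,"rz":0,"x":0,"y":0,"z":-0.3,"jaw":1},{"rx":0,"ry":0,"rz":0,"x":0,"y":0,"z":0,"jaw":1},{"rx":0,"ry":0,"rz":0,"x":0,"y":0,"z":0,"jaw":1}]'
```

```text
clock: 23.8
tcp_pos: [0.4703, 0.1838, 0.057]
orientation: [3.138, 0.063, -0.005]
contact_force: [-0.3, -0.1, 0.7]
grip_width: 0.085
gripper_force: 0.0
```

```bash

python3 -m jog '[{"rx":0,"ry":0,"rz":0,"x":0,"y":0,"z":-0.45,"jaw":1},{"rx":0,"ry":0,"rz":0,"x":0,"y":0,"z":-0.21,"jaw":1},{"rx":0,"ry":0,"rz":0,"x":0,"y":0,"z":0,"jaw":1},{"rx":0,"ry":0,"rz":0,"x":0,"y":0,"z":0,"jaw":-1},{"rx":0,"ry":0,"rz":0,"x":0,"y":0,"z":0,"jaw":-1},{"rx":0,"ry":0,"rz":0,"x":0,"y":0,"z":0,"jaw":-1},{"rx":0,"ry":0,"rz":0,"x":0,"y":0,"z":0,"jaw":-1},{"rx":0,"ry":0,"rz":0,"x":0,"y":0,"z":0,"jaw":-1}]' 30
```

```text
clock: 24.8
tcp_pos: [0.4708, 0.183, 0.0179]
orientation: [3.137, 0.062, -0.004]
contact_force: [-0.5, -3.2, 5.9]
grip_width: 0.0378
gripper_force: 30.5
```

```bash

python3 -m jog '[{"rx":0,"ry":0,"rz":0,"x":0.06,"y":0,"z":0,"jaw":-1},{"rx":0,"ry":0,"rz":0,"x":0.1,"y":0,"z":0,"jaw":-1}]'| egrep 'tcp|force:'
python3 -m jog '[{"rx":0,"ry":0,"rz":0,"x":0.1,"y":0,"z":0,"jaw":-1}]'| egrep 'tcp|force:'
```

```text
tcp_pos: [0.4767, 0.1838, 0.0179]
contact_force: [-10.7, -1.1, 13.7]
gripper_force: 31.6
tcp_pos: [0.4832, 0.1843, 0.0179]
contact_force: [-10.4, -0.5, 14.3]
gripper_force: 31.5
```

μ is about 0.47, so this is the middling block. Carrying it to the low rest.

```bash

python3 -m jog '[{"rx":0,"ry":0,"rz":0,"x":0,"y":0,"z":0.1,"jaw":-1},{"rx":0,"ry":0,"rz":0,"x":0,"y":0,"z":0.1,"jaw":-1},{"rx":0,"ry":0,"rz":0,"x":0,"y":0,"z":0.6,"jaw":-1},{"rx":0,"ry":0,"rz":0,"x":0,"y":0,"z":0.9,"jaw":-1},{"rx":0,"ry":0,"rz":0,"x":0.1,"y":0,"z":0.9,"jaw":-1},{"rx":0,"ry":0,"rz":-0.1,"x":0.3,"y":-0.6,"z":0.1,"jaw":-1},{"rx":0,"ry":0,"rz":-0.3,"x":0.5,"y":-0.9,"z":0,"jaw":-1},{"rx":0,"ry":0,"rz":-0.25,"x":0.4,"y":-0.9,"z":0,"jaw":-1}]' 70
python3 -m jog '[{"rx":0.5,"ry":-0.04,"rz":0,"x":0.3,"y":-0.8,"z":0,"jaw":-1},{"rx":0.5,"ry":-0.04,"rz":0,"x":0.1,"y":-0.6,"z":0,"jaw":-1},{"rx":0.43,"ry":-0.03,"rz":0,"x":0,"y":-0.4,"z":-0.1,"jaw":-1},{"rx":0,"ry":0,"rz":0,"x":0,"y":0,"z":-0.1,"jaw":-1},{"rx":0,"ry":0,"rz":0,"x":0,"y":0,"z":0,"jaw":-1},{"rx":0,"ry":0,"rz":0,"x":0,"y":0,"z":0,"jaw":-1}]'
python3 pl.py l 7.9
```

```text
clock: 26.18
tcp_pos: [0.5643, 0.0383, 0.1792]
orientation: [3.137, -0.115, -0.005]
contact_force: [0.6, 0.5, -8.3]
grip_width: 0.037
gripper_force: 73.5
clock: 26.92
tcp_pos: [0.5879, -0.066, 0.1675]
orientation: [-2.892, 0.101, -0.009]
contact_force: [0.5, 0.9, -8.6]
grip_width: 0.0375
gripper_force: 73.6
turn units [ 0.012 -0.014 -0.023]
shift units to contact [ 0.016 -0.049 -2.147] along n mm -124.1 n [-0.018 -0.247  0.969] clock 26.925
```

```bash

python3 -m jog '[{"rx":0,"ry":0,"rz":-0.02,"x":0.02,"y":-0.05,"z":-0.6,"jaw":-1},{"rx":0,"ry":0,"rz":0,"x":0,"y":0,"z":-0.7,"jaw":-1},{"rx":0,"ry":0,"rz":0,"x":0,"y":0,"z":-0.5,"jaw":-1},{"rx":0,"ry":0,"rz":0,"x":0,"y":0,"z":-0.18,"jaw":-1},{"rx":0,"ry":0,"rz":0,"x":0,"y":0,"z":0,"jaw":-1},{"rx":0,"ry":0,"rz":0,"x":0,"y":0,"z":0,"jaw":-1}]' | egrep 'tcp|contact'
python3 -m jog '[{"rx":0,"ry":0,"rz":0,"x":0,"y":0.015,"z":-0.05,"jaw":-1},{"rx":0,"ry":0,"rz":0,"x":0,"y":0,"z":0,"jaw":-1}]' | egrep 'tcp|contact'
python3 pl.py l 7.9
```

```text
tcp_pos: [0.5907, -0.0707, 0.0501]
contact_force: [0.4, -0.4, -7.7]
tcp_pos: [0.5894, -0.07, 0.0459]
contact_force: [0.1, -0.3, -8.5]
turn units [ 0.015 -0.01   0.013]
shift units to contact [-0.009  0.017 -0.121] along n mm -7.3 n [-0.018 -0.247  0.969] clock 27.925
```

```bash

python3 -m jog '[{"rx":0,"ry":0,"rz":0,"x":0,"y":0.02,"z":-0.08,"jaw":-1},{"rx":0,"ry":0,"rz":0,"x":0,"y":0,"z":0,"jaw":-1},{"rx":0,"ry":0,"rz":0,"x":0,"y":0,"z":0,"jaw":-1}]' | egrep 'tcp|contact'
python3 -m jog '[{"rx":0,"ry":0,"rz":0,"x":0,"y":0.005,"z":-0.02,"jaw":-1},{"rx":0,"ry":0,"rz":0,"x":0,"y":0,"z":0,"jaw":-1}]' | egrep 'tcp|contact'
```

```text
tcp_pos: [0.5892, -0.0688, 0.0406]
contact_force: [0.4, -0.7, -9.3]
tcp_pos: [0.5892, -0.0685, 0.0394]
contact_force: [0.1, -0.1, -8.2]
```

```bash

python3 -m jog '[{"rx":0,"ry":0,"rz":0,"x":0,"y":0.004,"z":-0.017,"jaw":-1},{"rx":0,"ry":0,"rz":0,"x":0,"y":0,"z":0,"jaw":-1}]' | egrep 'tcp|contact'
```

```text
tcp_pos: [0.5894, -0.0684, 0.0388]
contact_force: [-1.4, -0.0, -4.6]
```

```bash

python3 -m jog '[{"rx":0,"ry":0,"rz":0,"x":0,"y":0.003,"z":-0.012,"jaw":-1},{"rx":0,"ry":0,"rz":0,"x":0,"y":0,"z":0,"jaw":-1}]' | egrep 'tcp|contact'
python3 -m jog '[{"rx":0,"ry":0,"rz":0,"x":0,"y":0,"z":0,"jaw":0.4},{"rx":0,"ry":0,"rz":0,"x":0,"y":0,"z":0,"jaw":0.4},{"rx":0,"ry":0,"rz":0,"x":0,"y":0,"z":0,"jaw":0.4},{"rx":0,"ry":0,"rz":0,"x":0,"y":0,"z":0,"jaw":0.4},{"rx":0,"ry":0,"rz":0,"x":0,"y":0,"z":0,"jaw":0.4}]'
python3 -m jog '[{"rx":0,"ry":0,"rz":0,"x":0,"y":-0.05,"z":0.19,"jaw":0.4},{"rx":0,"ry":0,"rz":0,"x":0,"y":-0.15,"z":0.58,"jaw":0.4},{"rx":0,"ry":0,"rz":0,"x":0,"y":-0.2,"z":0.78,"jaw":0.4},{"rx":0,"ry":0,"rz":0,"x":0,"y":0,"z":0.9,"jaw":0.4},{"rx":-0.5,"ry":0,"rz":0,"x":-0.6,"y":0,"z":0.9,"jaw":0.4},{"rx":-0.5,"ry":0,"rz":0,"x":-0.8,"y":0,"z":0.9,"jaw":0.4},{"rx":-0.43,"ry":0,"rz":0,"x":-0.3,"y":0,"z":0.3,"jaw":0.4},{"rx":0,"ry":0,"rz":0,"x":0,"y":0,"z":0,"jaw":0.4}]'
python3 - <<'E'
from h import *
import pickle
cp=camera_params('wrist');im=save('wrist','pics/w4.png');pickle.dump(cp,open('w4.pkl','wb'))
E
```

```text
tcp_pos: [0.5894, -0.0684, 0.0387]
contact_force: [-4.7, -1.9, 6.7]
clock: 29.68
tcp_pos: [0.5893, -0.0681, 0.0377]
orientation: [-2.892, 0.11, -0.011]
contact_force: [0.1, -0.4, -0.6]
grip_width: 0.0594
gripper_force: 0.0
clock: 30.68
tcp_pos: [0.4951, -0.0908, 0.3043]
orientation: [3.136, -0.112, 0.034]
contact_force: [0.4, 0.4, 0.2]
grip_width: 0.06
gripper_force: 0.0
```

View pics/w4.png

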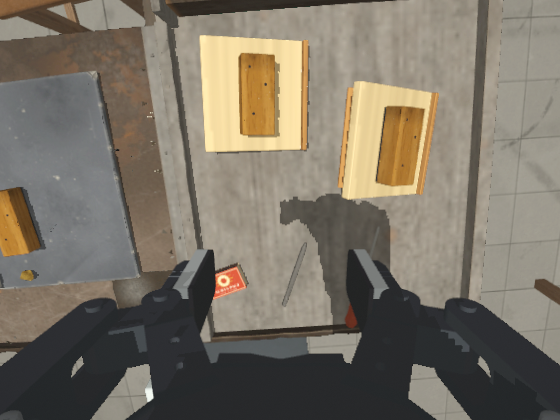

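Both blocks lie across their treads: top centres are at about (401,145) on the steep rest and (258,95) on the low one. The slickest stays on the slab, with the brass at (27,274). I'll check the centring and whether either block is creeping.

```bash

python3 - <<'E'
from h import *
import pickle
cp=pickle.load(open('w4.pkl','rb'))
n=np.array([-.065,-.493,.868]);P=onz(cp,401,145,.070)-n*.028;print('steep base',P.round(3))
c=np.mean([onz(cp,358,83,.076),onz(cp,342,196,.076),onz(cp,434,93,.016),onz(cp,421,192,.016)],0);print('tread',c.round(3))
n=np.array([-.018,-.247,.969]);P=onz(cp,258,95,.058)-n*.028;print('low base',P.round(3))
c=np.mean([onz(cp,200,36,.046),onz(cp,206,151,.046),onz(cp,303,40,.016),onz(cp,304,151,.016)],0);print('tread',c.round(3))
a=grab_frame('wrist').astype(int)
b=cv2.imread('pics/w4.png')[:,:,::-1].astype(int);print('diff',np.abs(a-b)[20:210,180:450].mean().round(2),get_obs()['clock'])
E
```

```text
steep base [ 0.524 -0.215  0.046]
tread [ 0.523 -0.226  0.046]
low base [ 0.588 -0.065  0.031]
tread [ 0.588 -0.067  0.031]
diff 2.67 30.775
```

```bash

python3 - <<'E'
from h import *
import pickle
cp=pickle.load(open('w4.pkl','rb'))
n=np.array([-.065,-.493,.868]);up=np.array([.113,.861,.497]);T=np.array([.522,-.226,.046])
for s,l in((0,'centred'),(.010,'10 up')):
    b=T+up*s
    print(l,[(k,proj(cp,b+up*u+n*z).round(1).tolist()) for k,u,z in(('base uphill',.019,.003),('top uphill',.019,.028),('top downhill',-.019,.028))])
im=cv2.imread('pics/w4.png');h=cv2.cvtColor(im,cv2.COLOR_BGR2HSV)
print(h[145,374:432,2].tolist())
cv2.imwrite('pics/c4.png',cv2.resize(im[70:210,330:450],None,fx=4,fy=4,interpolation=cv2.INTER_CUBIC))
E
```

```text
centred [('base uphill', [382.6, 143.5]), ('top uphill', [399.7, 145.6]), ('top downhill', [422.1, 146.2])]
10 up [('base uphill', [376.4, 143.3]), ('top uphill', [393.4, 145.4]), ('top downhill', [416.4, 146.0])]
[233, 236, 238, 238, 238, 199, 90, 127, 160, 166, 167, 168, 170, 172, 171, 169, 167, 165, 163, 160, 165, 167, 177, 197, 194, 189, 187, 176, 172, 165, 169, 175, 175, 173, 170, 172, 170, 174, 178, 181, 179, 182, 180, 164, 164, 207, 240, 241, 245, 242, 186, 182, 179, 201, 220, 205, 191, 145]
```

View pics/c4.png

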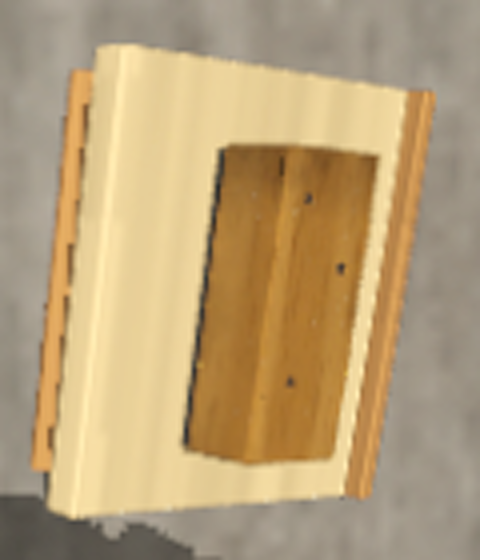

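The crop shows the block's uphill sole edge at column 380 and its downhill top edge at 418. That puts it within about 4 mm of centred and aligned with the tread, so I'm handing in.

```bash
python3 -c "
from bench import r
print(r.hand_in())"
```

```text
the job is handed in; nothing more can be done
None
```

I dragged all three blocks about 6 cm, laid the best gripper (left block) on the steep rest and the middling one (right block) on the low rest, left the slickest (middle block) on the slab, and handed the job in at about 31 s; the result was not reported.

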